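# Flip the masala dabba open

### The job

Open the shut steel masala dabba for cooking: with a fingertip, gently push its hinged lid up from under the brass tab and flip it over past upright, so that it lies right back on its stop and stays open by its own weight. Only push: leave the tin standing where it is, never lifted, tipped or shoved along, and do not disturb the things around it.

Things in the scene. Friction and masses are not known exactly. Their poses are not given: they have to be found in the camera images.
- dabba: Round stainless steel masala dabba (spice tin), 170 mm diameter, 70 mm tall without its lid, about 1.6 kg, standing loose on the shelf top. Origin: centre of its underside. Its z points up; its +x points level from the tab side to the hinge side. The tab faces roughly to the right of the robot and the hinge to its left, each within about 35 degrees.
- dabba_lid (a joint): Angle of the flat round steel lid (174 mm diameter, 6 mm thick, about 0.15 to 0.3 kg) about its hinge: 0 = shut, 1.57 = standing upright, 2.1 = leaning back against its stop, fully open. The hinge is free-moving with no spring: below about 1.55 the lid falls shut, beyond that it falls open.
- tab_edge (a point): Middle of the outer edge, at the underside, of the brass tab on the lid. The tab is 60 mm wide and 5 mm thick, sticks out level 33 mm beyond the lid rim (35 mm beyond the tin wall), 71 mm above the shelf when shut, with free space below it. Moves with the lid on a circle of 210 mm radius about the hinge.
- dabba_hinge (a point): The lid's hinge axis at its middle, on the side opposite the tab, 90 mm from the tin's centre along the tin's +x, 70 mm above the shelf; the axis is level, along the tin's y.
- jar: Bystander: clear glass jar with orange seal and hinged clamp lid, 88 mm diameter, 141 mm tall, loose, close to the tin. Origin: centre of its underside.
- egg_cup: Bystander: white ceramic egg cup, 50 mm diameter, 62 mm tall, loose, close to the tin. Origin: centre of its underside.
- sieve: Bystander: pink plastic sieve, bowl 120 mm across and 45 mm high, standing on its base, flat handle 170 mm out towards its own -x at rim height. Origin: centre of its underside.
- katori: Bystander: small open steel bowl, 90 mm across, 40 mm high. Origin: centre of its underside.
- oil_bottle: Bystander: amber glass oil bottle, 60 mm diameter, 190 mm tall. Origin: centre of its underside.
- spoon: Bystander: wooden spoon lying flat. Origin: centre of its underside.
Things that resemble listed ones, but are neither listed nor needed, are in the scene too. What is shaped like the dabba but red or turquoise is not meant.

How it is judged:
On the way, in this order (a step that is already met when the one before it is completed fails the run):
1. the lid is raised half way (value of joint dabba_lid above 0.7 rad), for 0.1 s.
2. the lid has gone over past upright (value of joint dabba_lid above 1.65 rad), for 0.1 s.
At the end, for the whole second after the job is handed in: The lid rests fully open on its stop (joint over 1.95 rad, still), and the tin stands level (within 0.05 rad), at rest and within 25 mm of where it began (value of joint dabba_lid above 1.95 rad and velocity of joint dabba_lid between -0.1 and 0.1 rad/s and angle between dabba's own z axis and vertical below 0.05 rad and distance of dabba from where it was at the start of the episode below 0.025 m and linear speed of dabba below 0.02 m/s); the robot touches nothing.
It fails at once if the tin is lifted off the shelf top or tipped (height (world z) of dabba above 0.01 m or angle between dabba's own z axis and vertical above 0.12 rad).
It fails at once if the tin is shoved more than 25 mm (distance of dabba from where it was at the start of the episode above 0.025 m).
It fails at once if the tin or lid is handled roughly (over 30 N) (contact force between any of the arm, the fingers and dabba above 30 N).
It fails at once if a bystander is moved more than 25 mm (distance of any of jar, egg_cup, sieve, katori, oil_bottle, spoon from where it was at the start of the episode above 0.025 m).
It fails at once if a bystander is tipped (angle between any of jar, egg_cup, sieve, katori, oil_bottle's own z axis and vertical above 0.35 rad).
It also fails if it takes over 48 s, if anything falls off the work surface, if the arm or the gripper's body presses on something with over 40 N, if the wrist force passes 120 N, or if a joint passes its speed limit or range.

### The arm

A 6-joint arm with a two-finger parallel gripper is mounted at the origin on the work surface. World frame = base frame: x ahead of the robot, y to its left, z up, the work surface at z = 0. Lengths are in m, angles in rad, forces in N, time in s.
With the tool pointing down it reaches from about 0.4 to 0.825 m from the base axis. Payload 7 kg.
Tool frame: the origin (TCP) lies at the centre of the arm's flange, where the gripper is bolted on; the fingertips stand 178 mm ahead of it and the grasp point (between the pads) lies 159 mm ahead of it; z points along the fingers, y is the direction in which the jaws open and shut (so a half turn about z gives the same grasp; the last joint's range is limited). The gripper opens to 88 mm and grips with 3 to 60 N. Pads are 19 mm wide; open, the fingers measure 130 mm over their backs; the gripper's body (78 mm by 193 mm) begins 47 mm behind the grasp point.
Start: joints at [-0.967, 0.359, 0.012, 0, -1.224, -0.288], TCP at [0.21, -0.642, 0.405] pointing down, gripper open.
Joint ranges: [-3.07, 3.07], [-1.43, 2.12], [-1.02, 1.25], [-3.03, 1.67], [-3.05, -0], [-3.03, 3.03]. Speed limits (rad/s): [2.39, 2.39, 3.01, 3.14, 3.14, 3.14].

### API

Orientations are given as [roll, pitch, yaw] about the fixed x, y, z axes, in that order (R = Rz(yaw) Ry(pitch) Rx(roll)).
In Python, from station import * gives the robot as it stands.
- The arm moves only by the tool send_rows, never from a script. Its argument "motion" is a list of rows, each an object with "offset": the shift along the tool's x, y, z in cm, a list of three; "turn": the turn about the tool's z in degrees. In form: [{"offset": [x, y, z], "turn": turn}, ...]. A call has 1 to 8 rows; each row is the pose to reach, as a shift and turn from the pose commanded when the call began, along the tool's axes at that moment; what a row does not reach only later rows make up. A row lasts 1/10 s, in which the tool goes at most 50 mm and 8.59 degrees, less where a joint would pass 70% of its speed; a pose out of reach is approached as far as the arm can. A call with a gripper value outside its range is refused whole. "hand" is the opening, from -1 (shut) to 1 (fully open), set as the call begins (left out, the last holds). The fingers move at their own pace and stop on an object; "squeeze" is the grip in N (left out, the last holds). Time passes only in rows, so rows that repeat a pose let the fingers close. It gives the time, the measured TCP pose, the force and the opening at its end, in the units of the state.
- get_state(): the state, without advancing time (a new reading comes with each control period).
- grab_frame(name): name is "side" or "top" or "wrist"; returns a dict with "frame" (384x512x3 uint8, blue, green, red), "range_z" (384x512 float32, m along the optical axis (not along the pixel's ray), 0 where there is no reading), "vertical_fov" (degrees; the focal length in pixels is half the picture's height over the tangent of half this angle, whatever the lens; pixels are square), "cx", "cy" (the principal point, pixels), "k1" (the pictures are not rectified: a ray, as slopes to the right and down, at radius r is drawn at 1 + k1 r^2 times it, then the intrinsics apply), "cam_to_world" (4x4, takes a point from camera to world coordinates). Camera axes: x right, y up, looking along -z (the intrinsics and any distortion apply to the point x, -y, -z); pixel columns grow to the right and rows downward; lengths in m; the calibration is good to about 2 mm. A picture is of the moment at which its call begins.
- job_done(): hands the job in, once; it reports no verdict.
The state is a dict: "t": time; "q": joint angles; "qd": joint speeds; "joint_efforts": joint torques, N m; "eef_pos": TCP position; "ee_rot": TCP orientation; "force": force on the tool from outside, world axes, zero at the start; "moment": the same for the moment, N m; "width": finger opening in m.
Only numpy, scipy, OpenCV 4.12 (cv2) and the standard library are available. Lean on these libraries where they do the work, as an engineer would, in place of code of your own. Each camera call takes 0.05 s, during which the arm holds its last target. There are 200 camera calls.

## Working session

There is one attempt and no reset: what is moved stays moved. The work goes in short steps, Python scripts to look and compute and a tool call to move; the robot and the scene stay as the last step left them, time stands still between calls to the robot, and variables do not carry over. Pictures are saved under pics/ and viewed, about 8 in all and at most 12, crops included, and the job is handed in when it is done.

Besides the shell and the picture viewer there is one more tool, called after "Request:" by a JSON object that holds its "fn" and its "kwargs". send_rows: Moves the arm, as the interface text tells. Its arguments: {"type":"object","properties":{"motion":{"type":"array"},"hand":{"type":"number"},"squeeze":{"type":"number"}},"required":["motion"]}

```bash
mkdir -p pics; cat > h.py <<'E'
import sys; sys.path.insert(0,'.')
from station import *
import numpy as np, cv2
def intr(f):
    H=f["frame"].shape[0]; fl=H/2/np.tan(np.radians(f["vertical_fov"])/2)
    return np.array([[fl,0,f["cx"]],[0,fl,f["cy"]],[0,0,1.]]),np.array([f["k1"],0,0,0,0.])
def cloud(f):
    K,D=intr(f);h,w=f["range_z"].shape
    u,v=np.meshgrid(np.arange(w),np.arange(h))
    s=cv2.undistortPoints(np.stack([u,v],-1).reshape(-1,1,2).astype(float),K,D).reshape(h,w,2)
    z=f["range_z"]; P=np.stack([s[...,0]*z,-s[...,1]*z,-z,np.ones_like(z)],-1)
    W=(P@np.array(f["cam_to_world"]).T)[...,:3]; W[z<=0]=np.nan
    return W
E
python3 - <<'E'
from h import *
ims=[]
for n in("side","top"):
    f=grab_frame(n); ims.append(f["frame"]); np.savez(n,**{k:np.array(v) for k,v in f.items()})
    c=np.array(f["cam_to_world"]);print(n,c[:3,3].round(2),-c[:3,2].round(2),f["vertical_fov"])
    cv2.imwrite(f"pics/{n}0.png",cv2.resize(f["frame"],(800,600)))
print(get_state())
E
```

```text
side [0.37 1.2  0.86] [ 0.14 -0.82 -0.56] 53.48570306023344
top [0.17 0.   1.85] [ 0.22  0.01 -0.97] 42.59351693947226
{'t': 0.1, 'q': array([-9.66910666e-01,  3.59288052e-01,  1.11561983e-02, -3.23956370e-04,
       -1.22411988e+00, -2.88128514e-01]), 'qd': array([-0.00179384, -0.00323259,  0.00166123,  0.00202973, -0.00082316,
        0.00080505]), 'joint_efforts': array([-1.00826928e-03, -5.84163630e+01,  2.93752116e+01,  7.01552957e+00,
        1.01667762e-02, -5.00251053e-05]), 'eef_pos': array([ 0.20957116, -0.64145039,  0.4038335 ]), 'ee_rot': array([ 3.14011069e+00, -1.21601277e-04, -2.82594571e+00]), 'force': array([-0.10326791, -0.07673409, -0.09601088]), 'moment': array([-0.03597084,  0.04708993, -0.00356279]), 'width': 0.08761476092265308}
```

View pics/top0.png

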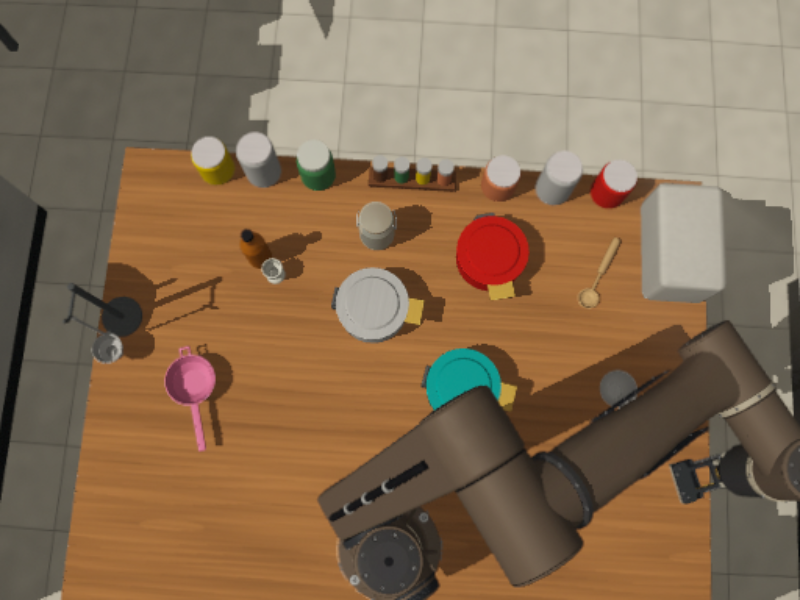

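View pics/side0.png

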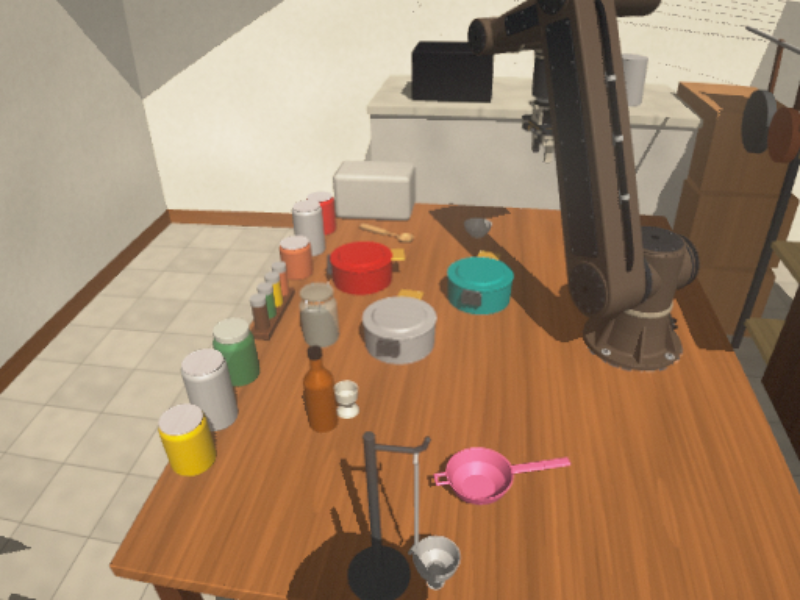

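The steel dabba is at about (372,304) in the top picture, with its tab at (415,312). The look-alikes are the red tin at (492,252) and the turquoise tin at (463,382). I'll measure the steel one and check it in a close crop.

```bash
python3 - <<'E'
from h import *
from scipy.optimize import least_squares
for n in("top","side"):
    f=dict(np.load(n+".npz")); W=cloud(f); im=f["frame"]; hsv=cv2.cvtColor(im,cv2.COLOR_BGR2HSV)
    u,v=np.meshgrid(np.arange(512),np.arange(384))
    cu,cv=((372*.64,304*.64) if n=="top" else (400*.64,325*.64))
    near=np.hypot(u-cu,v-cv)<60
    br=near&(hsv[...,0]>15)&(hsv[...,0]<32)&(hsv[...,1]>120)&(hsv[...,2]>150)&(W[...,2]>.055)&(W[...,2]<.1)
    print(n,"brass",br.sum(),np.nanmedian(W[br],0).round(4))
    for q in np.argwhere(br)[::8]: print(q[::-1],W[tuple(q)].round(3),end=';')
    print()
    st=near&(hsv[...,1]<60)&(W[...,2]>.06)&(W[...,2]<.09)
    pts=W[st]; pts=pts[np.hypot(*(pts[:,:2]-np.median(pts[:,:2],0)).T)<.11]
    xy=pts[:,:2].astype(np.float32)
    print("steel",len(xy),"enclosing",cv2.minEnclosingCircle(xy),"z",np.percentile(pts[:,2],[5,50,95]).round(4),"c",xy.mean(0))
    if n=="top":
        x=W[...,0];
        for nm,(a,b) in dict(jar=(376,225),egg=(273,270),bottle=(247,237),turq=(463,380),red=(492,250),ladle=(618,388)).items(): print(nm,W[int(b*.64),int(a*.64)].round(3))
        cv2.imwrite("pics/crop.png",cv2.resize(im[160:230,200:290],(720,560),interpolation=cv2.INTER_CUBIC))
f=grab_frame("wrist");cv2.imwrite("pics/w0.png",f["frame"])
E
```

```text
top brass 145 [ 0.5434 -0.0277  0.0761]
[262 191] [ 0.575 -0.015  0.069];[266 192] [ 0.571 -0.03   0.075];[265 193] [ 0.568 -0.027  0.069];[264 194] [ 0.562 -0.023  0.077];[263 195] [ 0.557 -0.02   0.083];[262 196] [ 0.553 -0.016  0.08 ];[270 196] [ 0.554 -0.045  0.084];[269 197] [ 0.553 -0.042  0.074];[267 198] [ 0.548 -0.035  0.077];[266 199] [ 0.543 -0.031  0.079];[265 200] [ 0.54  -0.028  0.077];[263 201] [ 0.537 -0.021  0.071];[261 202] [ 0.532 -0.014  0.076];[269 202] [ 0.532 -0.043  0.084];[267 203] [ 0.531 -0.036  0.068];[265 204] [ 0.525 -0.029  0.076];[263 205] [ 0.522 -0.022  0.07 ];[263 206] [ 0.518 -0.022  0.071];[268 207] [ 0.515 -0.04   0.074];
steel 1673 enclosing ((0.5575655102729797, 0.07824163138866425), 0.09101048856973648) z [0.0711 0.0796 0.0875] c [0.55597425 0.07450229]
jar [0.731 0.076 0.132]
egg [0.64  0.326 0.018]
bottle [0.67  0.361 0.184]
turq [ 0.389 -0.148  0.08 ]
red [ 0.703 -0.202  0.081]
ladle [ 0.401 -0.528  0.005]
side brass 117 [ 0.5649 -0.0375  0.0765]
[251 159] [ 0.622 -0.247  0.077];[252 160] [ 0.616 -0.24   0.077];[253 161] [ 0.611 -0.234  0.076];[255 162] [ 0.601 -0.222  0.078];[256 163] [ 0.596 -0.22   0.074];[257 164] [ 0.59  -0.21   0.075];[257 165] [ 0.589 -0.203  0.074];[262 185] [ 0.547 -0.047  0.073];[263 186] [ 0.541 -0.036  0.076];[257 187] [ 0.564 -0.027  0.076];[265 187] [ 0.533 -0.032  0.075];[258 188] [ 0.558 -0.017  0.077];[267 188] [ 0.524 -0.025  0.075];[262 189] [ 0.542 -0.012  0.078];[265 190] [ 0.53  -0.005  0.078];
steel 1138 enclosing ((0.5578309297561646, 0.08485116064548492), 0.0917992889881134) z [0.066  0.0796 0.0849] c [0.5538847  0.09579047]
```

View pics/crop.png

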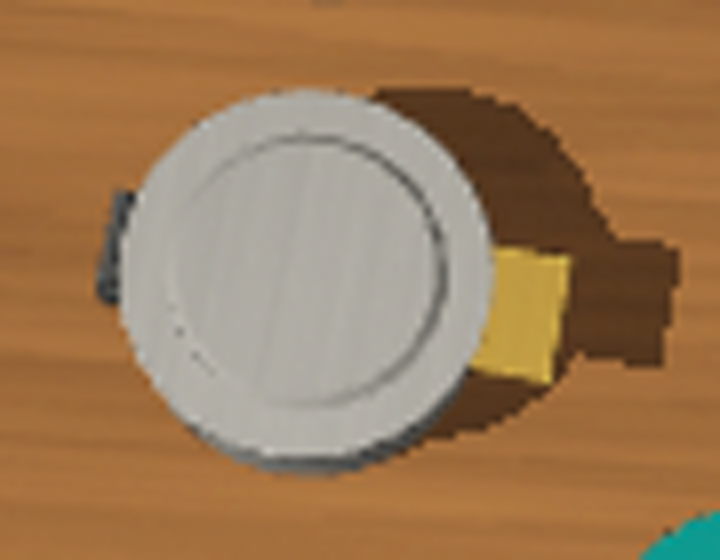

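View pics/w0.png

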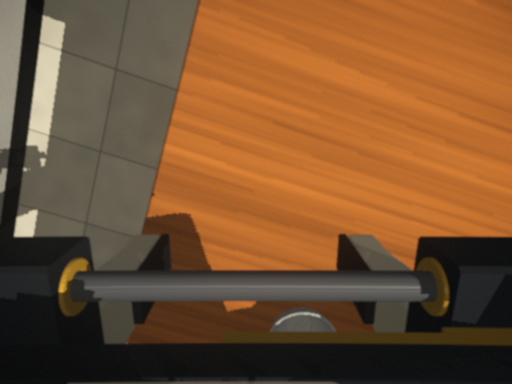

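The crop shows a steel lid, the grey hinge at left (115,245), and the brass tab at right with its outer edge from (570,257) to (550,383). So this is the right tin. The tab points along about (-0.15,-0.99), and its edge is near (0.539,-0.043). The wrist picture shows two straight fingers with nothing below them.

The tool stays vertical, so I'll shut the fingers and press their flat side lightly on the tab's outer edge. Then I'll follow the lid's arc upward.

Request:
{"fn": "send_rows", "kwargs": {"motion": [{"offset": [-4,3.5,0],"turn": -6},{"offset": [-8,7,0],"turn": -12},{"offset": [-12,10.5,0],"turn": -18},{"offset": [-16,14,0],"turn": -24},{"offset": [-20,17,0],"turn": -30},{"offset": [-23,20,0],"turn": -34},{"offset": [-23,20,0],"turn": -34},{"offset": [-23,20,0],"turn": -34}], "hand": -1, "squeeze": 5}}

```text
t: 0.95
eef_pos: [0.3669, -0.3788, 0.4049]
ee_rot: [-3.141, 0.0, -2.23]
force: [-0.5, -0.9, 0.3]
width: 0.0294
```

Request:
{"fn": "send_rows", "kwargs": {"motion": [{"offset": [-4.5,0.5,0],"turn": -5},{"offset": [-9,1,0],"turn": -10},{"offset": [-13.5,1.6,0],"turn": -15},{"offset": [-18,2.1,0],"turn": -20},{"offset": [-22.5,2.6,0],"turn": -25},{"offset": [-27,3.1,0],"turn": -29.2},{"offset": [-31,3.6,0],"turn": -29.2},{"offset": [-31,3.6,0],"turn": -29.2}]}}

```text
t: 1.75
eef_pos: [0.5304, -0.1115, 0.4041]
ee_rot: [3.141, -0.0, -1.721]
force: [-1.2, -0.2, 0.1]
width: 0.0011
```

```bash
python3 - <<'E'
from h import *
s=get_state();print(s['eef_pos'],s['ee_rot'],s['force'],s['width'],s['q'].round(2))
f=grab_frame("wrist");cv2.imwrite("pics/w1.png",f["frame"]);C=np.array(f["cam_to_world"]);print(C.round(3))
W=cloud(f);hsv=cv2.cvtColor(f["frame"],cv2.COLOR_BGR2HSV)
br=(hsv[...,0]>15)&(hsv[...,0]<32)&(hsv[...,1]>120)&(hsv[...,2]>120)&(abs(W[...,2]-.075)<.012)
p=W[br];print(len(p)); 
if len(p): print(cv2.minAreaRect(p[:,:2].astype(np.float32)),np.median(p,0))
E
```

```text
[ 0.53035814 -0.11150358  0.40409752] [ 3.14142545e+00 -8.92240342e-05 -1.72140799e+00] [-1.23056882 -0.18075208  0.05627879] 0.0010769380538581072 [ 0.15  0.14 -0.28  0.   -1.15 -0.31]
[[-0.989 -0.144 -0.041  0.519]
 [ 0.15  -0.949 -0.278 -0.186]
 [ 0.001 -0.281  0.96   0.386]
 [ 0.     0.     0.     1.   ]]
4147
((0.5821532607078552, -0.13972264528274536), (0.4980167746543884, 0.22770757973194122), 43.82762145996094) [ 0.5991239  -0.23247185  0.07765152]
```

View pics/w1.png

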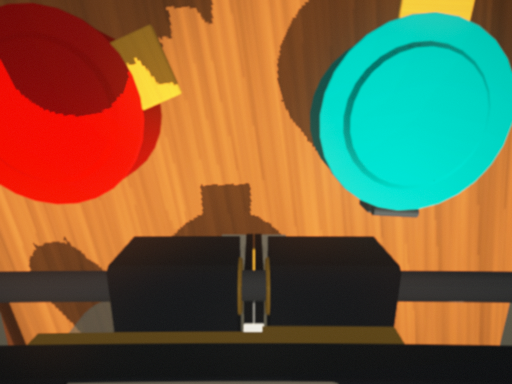

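The wrist camera looks away from the steel tin. The fingers are shut and the space between the red and turquoise tins is clear, so I'll go down.

Request:
{"fn": "send_rows", "kwargs": {"motion": [{"offset": [0,0,3],"turn": 0},{"offset": [0,0,7],"turn": 0},{"offset": [0,0,11],"turn": 0},{"offset": [0,0,14.5],"turn": 0},{"offset": [0,0,17],"turn": 0},{"offset": [-1.5,0.2,17.4],"turn": 0},{"offset": [-3,0.2,17.4],"turn": 0},{"offset": [-3,0.2,17.4],"turn": 0}]}}

```text
t: 2.6
eef_pos: [0.5317, -0.0824, 0.2318]
ee_rot: [-3.14, 0.0, -1.722]
force: [0.7, -0.2, 0.2]
width: 0.0003
```

```bash
python3 - <<'E'
from h import *
s=get_state();print(s['eef_pos'],s['force'])
f=grab_frame("side");np.savez("s2",**{k:np.array(v) for k,v in f.items()})
g=grab_frame("top")
a=cv2.resize(f["frame"][120:240,200:330],(390,360));b=cv2.resize(g["frame"][150:250,200:300],(360,360))
cv2.imwrite("pics/p2.png",np.hstack([a,b]))
E
```

```text
[ 0.53173412 -0.08236526  0.23184594] [ 0.65830083 -0.18468174  0.17352226]
```

View pics/p2.png

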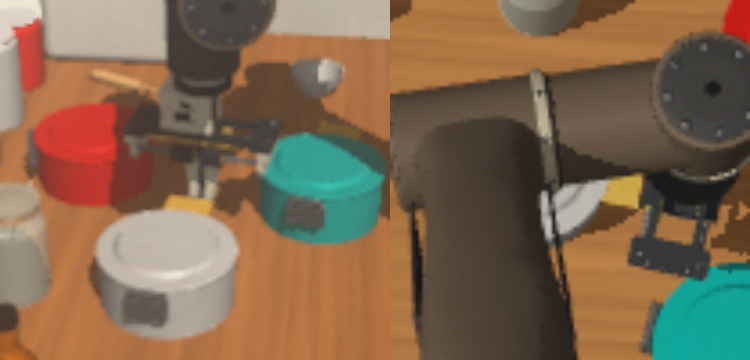

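The fingers stand just outside the tab at left-picture pixel (203,185), with the tab at (190,205), roughly in the middle of the tab's width. I'll move in until contact.

Request:
{"fn": "send_rows", "kwargs": {"motion": [{"offset": [-0.8,0,0],"turn": 0},{"offset": [-1.6,0,0],"turn": 0},{"offset": [-2.2,0,0],"turn": 0},{"offset": [-2.4,0,0],"turn": 0},{"offset": [-2.4,0,0],"turn": 0},{"offset": [-2.4,0,0],"turn": 0}]}}

```text
t: 3.3
eef_pos: [0.5343, -0.0596, 0.2306]
ee_rot: [3.141, -0.0, -1.723]
force: [-0.1, -0.7, 0.2]
width: 0.0003
```

Request:
{"fn": "send_rows", "kwargs": {"motion": [{"offset": [-0.1,0,0],"turn": 0},{"offset": [-0.2,0,0],"turn": 0},{"offset": [-0.3,0,0],"turn": 0},{"offset": [-0.3,0,0],"turn": 0},{"offset": [-0.3,0,0],"turn": 0}]}}

```text
t: 3.8
eef_pos: [0.5348, -0.0567, 0.2307]
ee_rot: [3.142, -0.0, -1.723]
force: [-0.2, 0.3, 0.2]
width: 0.0006
```

Request:
{"fn": "send_rows", "kwargs": {"motion": [{"offset": [-0.1,0,0],"turn": 0},{"offset": [-0.2,0,0],"turn": 0},{"offset": [-0.3,0,0],"turn": 0},{"offset": [-0.3,0,0],"turn": 0},{"offset": [-0.3,0,0],"turn": 0}]}}

```text
t: 4.3
eef_pos: [0.5353, -0.0537, 0.2307]
ee_rot: [3.142, -0.0, -1.723]
force: [0.7, -0.8, 0.1]
width: 0.0006
```

Request:
{"fn": "send_rows", "kwargs": {"motion": [{"offset": [-0.1,0,0],"turn": 0},{"offset": [-0.2,0,0],"turn": 0},{"offset": [-0.3,0,0],"turn": 0},{"offset": [-0.3,0,0],"turn": 0},{"offset": [-0.3,0,0],"turn": 0}]}}

```text
t: 4.8
eef_pos: [0.535, -0.0521, 0.2306]
ee_rot: [3.139, -0.002, -1.723]
force: [-1.2, -10.1, 1.3]
width: 0.0006
```

```bash
python3 - <<'E'
from h import *
F=[]
for i in range(4):
    f=grab_frame("side");F.append(get_state()['force'])
print(np.mean(F,0),np.std(F,0))
o=dict(np.load("side.npz"));
cv2.imwrite("pics/p3.png",cv2.resize(np.vstack([o["frame"][170:240,215:295],f["frame"][170:240,215:295]]),(480,840*1)[::1]) if 0 else np.hstack([cv2.resize(x[150:240,215:300],(390,413)) for x in (o["frame"],f["frame"])]))
E
```

```text
[-1.27859663 -9.63647029  1.81897733] [0.32569289 0.58822936 0.18141439]
```

Contact at about 10 N, and the tin holds. Now I'll lift along the arc.

Request:
{"fn": "send_rows", "kwargs": {"motion": [{"offset": [0,0,-0.3],"turn": 0},{"offset": [0,0,-0.6],"turn": 0},{"offset": [0,0,-1.0],"turn": 0},{"offset": [-0.05,0,-1.4],"turn": 0},{"offset": [-0.1,0,-1.8],"turn": 0},{"offset": [-0.1,0,-2],"turn": 0},{"offset": [-0.1,0,-2],"turn": 0}]}}

```text
t: 5.7
eef_pos: [0.535, -0.0508, 0.2505]
ee_rot: [3.139, -0.002, -1.723]
force: [-0.9, -8.5, -1.5]
width: 0.0006
```

```bash
cat > look.py <<'E'
from h import *
F=[]
for i in range(2):
    f=grab_frame("side");F.append(get_state()['force'])
print(get_state()['eef_pos'],np.mean(F,0))
o=dict(np.load("side.npz"))
cv2.imwrite("pics/"+sys.argv[1],np.hstack([cv2.resize(x[130:240,210:300],(390,477)) for x in (o["frame"],f["frame"])]))
E
python3 look.py p4.png
```

```text
[ 0.53499092 -0.05084441  0.25034372] [-0.8242325  -7.93494542 -0.20929419]
```

View pics/p4.png

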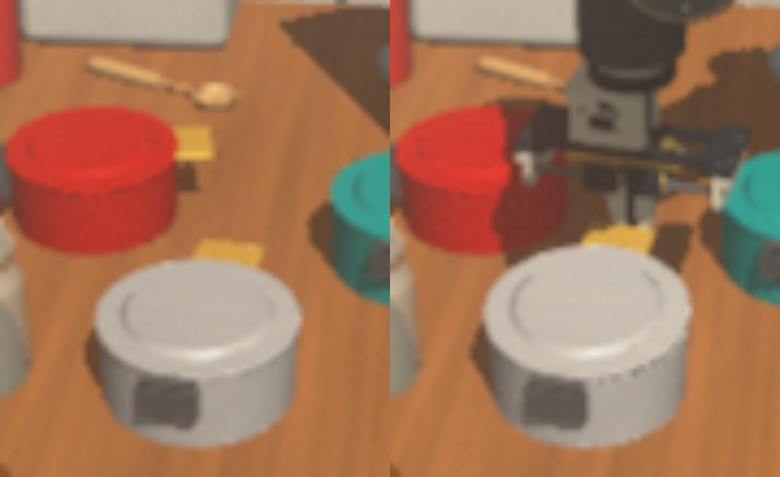

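The lid is lifting: its back edge is up, a dark gap shows at its front right near (620,380), and the tin hasn't shifted. I'll continue along the arc.

Request:
{"fn": "send_rows", "kwargs": {"motion": [{"offset": [-0.05,0,-0.4],"turn": 0},{"offset": [-0.1,0,-0.8],"turn": 0},{"offset": [-0.17,0,-1.2],"turn": 0},{"offset": [-0.24,0,-1.6],"turn": 0},{"offset": [-0.32,0,-2.0],"turn": 0},{"offset": [-0.4,0,-2.4],"turn": 0},{"offset": [-0.46,0,-2.7],"turn": 0},{"offset": [-0.54,0,-3.0],"turn": 0}]}}

```text
t: 6.6
eef_pos: [0.5357, -0.0455, 0.2804]
ee_rot: [3.139, -0.002, -1.723]
force: [-0.9, -6.7, -0.0]
width: 0.0003
```

Request:
{"fn": "send_rows", "kwargs": {"motion": [{"offset": [-0.13,0,-0.5],"turn": 0},{"offset": [-0.28,0,-1.0],"turn": 0},{"offset": [-0.44,0,-1.5],"turn": 0},{"offset": [-0.61,0,-2.0],"turn": 0},{"offset": [-0.8,0,-2.5],"turn": 0},{"offset": [-1.0,0,-3.0],"turn": 0},{"offset": [-1.0,0,-3.0],"turn": 0}]}}

```text
t: 7.3
eef_pos: [0.5372, -0.0354, 0.3109]
ee_rot: [3.139, -0.002, -1.723]
force: [-3.3, -7.0, 1.3]
width: 0.0004
```

```bash
python3 look.py p5.png
```

```text
[ 0.53720735 -0.03548369  0.31053547] [-3.04705204 -6.74372492  1.68204863]
```

View pics/p5.png

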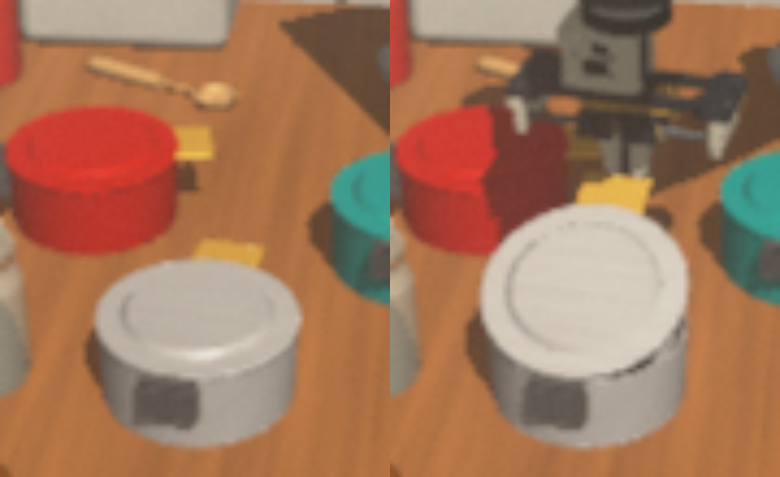

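The lid is well up at about 0.4 rad, with the finger on the tab edge near (625,180). I'll keep following.

Request:
{"fn": "send_rows", "kwargs": {"motion": [{"offset": [-0.35,0,-0.75],"turn": 0},{"offset": [-0.7,0,-1.5],"turn": 0},{"offset": [-1.1,0,-2.25],"turn": 0},{"offset": [-1.55,0,-3.0],"turn": 0},{"offset": [-2.0,0,-3.7],"turn": 0},{"offset": [-2.5,0,-4.4],"turn": 0},{"offset": [-2.95,0,-5.0],"turn": 0},{"offset": [-3.4,0,-5.5],"turn": 0}]}}

```text
t: 8.2
eef_pos: [0.5429, -0.0012, 0.366]
ee_rot: [3.141, -0.001, -1.723]
force: [-3.4, -4.1, 2.0]
width: 0.0002
```

Request:
{"fn": "send_rows", "kwargs": {"motion": [{"offset": [-0.5,0,-0.6],"turn": 0},{"offset": [-1.1,0,-1.2],"turn": 0},{"offset": [-1.6,0,-1.7],"turn": 0},{"offset": [-2.2,0,-2.3],"turn": 0},{"offset": [-2.2,0,-2.3],"turn": 0}]}}

```text
t: 8.7
eef_pos: [0.5473, 0.0218, 0.3896]
ee_rot: [-3.14, 0.001, -1.722]
force: [0.3, -1.9, -0.3]
width: -0.0
```

```bash
python3 look.py p6.png
```

```text
[0.54706028 0.02115325 0.38887329] [ 0.53316841 -2.16679253 -0.16374894]
```

View pics/p6.png

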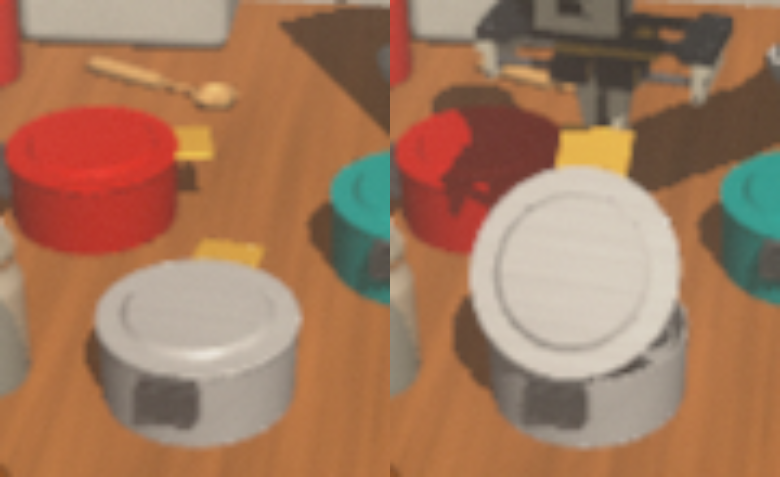

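The lid is at about 0.85 rad with the finger under the tab near (605,125), and the tin is in place. I'll continue to upright, rising less and pushing more.

Request:
{"fn": "send_rows", "kwargs": {"motion": [{"offset": [-0.8,0,-0.7],"turn": 0},{"offset": [-1.6,0,-1.3],"turn": 0},{"offset": [-2.5,0,-1.9],"turn": 0},{"offset": [-3.4,0,-2.4],"turn": 0},{"offset": [-4.3,0,-2.9],"turn": 0},{"offset": [-5.3,0,-3.3],"turn": 0},{"offset": [-6.3,0,-3.7],"turn": 0},{"offset": [-6.3,0,-3.7],"turn": 0}]}}

```text
t: 9.6
eef_pos: [0.5566, 0.0844, 0.4262]
ee_rot: [-3.141, 0.001, -1.722]
force: [-0.3, -0.2, -0.1]
width: 0.0008
```

Request:
{"fn": "send_rows", "kwargs": {"motion": [{"offset": [-1,0,-0.2],"turn": 0},{"offset": [-2,0,-0.4],"turn": 0},{"offset": [-3,0,-0.6],"turn": 0},{"offset": [-4,0,-0.8],"turn": 0},{"offset": [-4,0,-0.8],"turn": 0}]}}

```text
t: 10.1
eef_pos: [0.5626, 0.1239, 0.4337]
ee_rot: [-3.141, 0.0, -1.722]
force: [-0.2, 0.3, -0.0]
width: 0.0005
```

```bash
python3 look.py p7.png
```

```text
[0.56228893 0.12295165 0.43351134] [-0.23898647 -0.33666227  0.56858766]
```

View pics/p7.png

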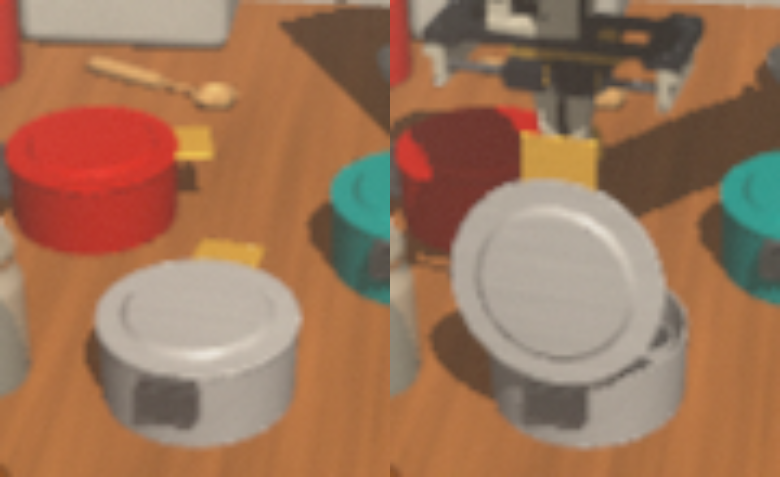

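The lid is near upright at about 1.4 rad, with the tip behind the tab near (565,130). I'll push over slowly.

Request:
{"fn": "send_rows", "kwargs": {"motion": [{"offset": [-0.7,0,0],"turn": 0},{"offset": [-1.4,0,0],"turn": 0},{"offset": [-2.1,0,0],"turn": 0},{"offset": [-2.8,0,0],"turn": 0},{"offset": [-3.5,0,0],"turn": 0},{"offset": [-4.2,0,0],"turn": 0},{"offset": [-4.9,0,0],"turn": 0},{"offset": [-5.6,0,0],"turn": 0}]}}

```text
t: 11.0
eef_pos: [0.5709, 0.1786, 0.4337]
ee_rot: [-3.142, 0.0, -1.723]
force: [-0.2, -0.1, 0.0]
width: 0.0006
```

Request:
{"fn": "send_rows", "kwargs": {"motion": [{"offset": [-0.5,0,0],"turn": 0},{"offset": [-0.5,0,0],"turn": 0},{"offset": [-0.5,0,0],"turn": 0},{"offset": [-0.5,0,0],"turn": 0},{"offset": [-0.5,0,0],"turn": 0}]}}

```text
t: 11.5
eef_pos: [0.5715, 0.1827, 0.4338]
ee_rot: [-3.141, 0.0, -1.723]
force: [0.6, 0.1, 0.5]
width: 0.0006
```

```bash
python3 look.py p8.png
```

```text
[0.57148514 0.18268467 0.43374021] [ 0.62447316 -0.13685594 -0.00565274]
```

View pics/p8.png

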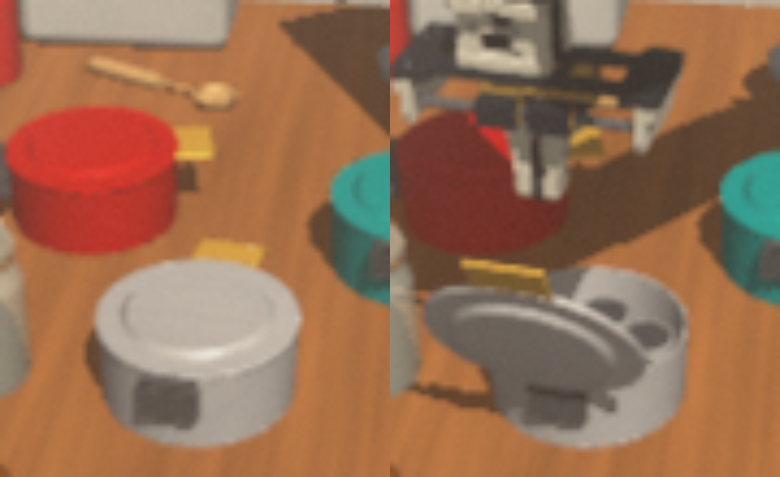

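The lid has fallen open onto its stop, with the tab at (505,275), and the finger at (540,190) is clear of it. I'll back off outward and up, then check.

Request:
{"fn": "send_rows", "kwargs": {"motion": [{"offset": [2,0,0],"turn": 0},{"offset": [5,0,-1],"turn": 0},{"offset": [8,0,-2],"turn": 0},{"offset": [11,0,-3],"turn": 0},{"offset": [14,0,-4],"turn": 0},{"offset": [16,0,-4],"turn": 0},{"offset": [16,0,-4],"turn": 0},{"offset": [16,0,-4],"turn": 0}]}}

```text
t: 12.4
eef_pos: [0.547, 0.024, 0.4738]
ee_rot: [-3.141, 0.0, -1.724]
force: [0.4, -0.4, -0.3]
width: 0.0005
```

```bash
python3 - <<'E'
from h import *
a=grab_frame("side");s=get_state()
for _ in range(4): b=grab_frame("side")
d=cv2.absdiff(a["frame"],b["frame"]).max(2);print("moving px",(d>25).sum(),s['eef_pos'],s['force'],s['t'])
o=dict(np.load("side.npz"));W0=cloud(o);W=cloud(b)
# tin front wall before/after, lower part
r=(slice(217,228),slice(238,278))
print("wall shift",np.nanmedian(W[r]-W0[r],axis=(0,1)))
d=W[150:215,215:290].reshape(-1,3);h=np.array([.570,.165]);u=np.array([.15,.989])
t=(d[:,:2]-h)@u;m=(d[:,2]>.1)&(d[:,2]<.25)&(t>0.0)&(t<.12)
p=np.polyfit(d[m,2],t[m],1);print("lid",m.sum(),"angle",np.pi/2+np.arctan(p[0]))
cv2.imwrite("pics/p9.png",cv2.resize(b["frame"],(640,480)))
E
```

```text
moving px 287 [0.54716639 0.02454326 0.47362263] [ 0.25181964 -0.23055012  0.23446529] 12.45
wall shift [-0.00023074  0.00155251  0.0012176 ]
lid 843 angle 2.053379028868105
```

View pics/p9.png

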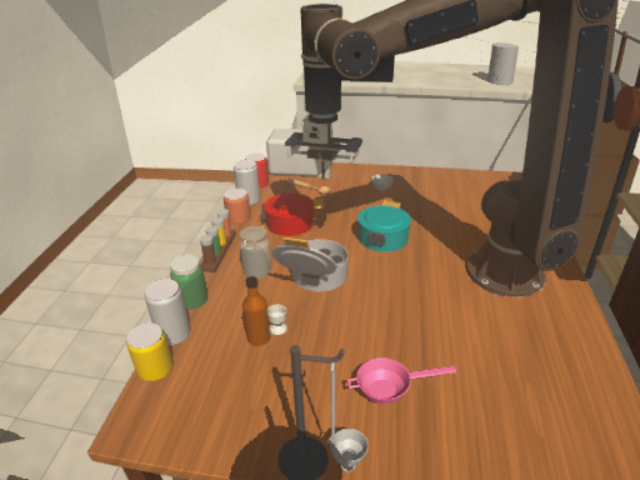

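The lid lies open at (305,258), measured at about 2.05 rad. The tin has shifted about 1.5 mm, its neighbours look untouched, and the arm is clear. I'll hand in.

```bash
python3 -c "
from station import *
print(job_done())"
```

```text
the job is handed in; nothing more can be done
None
```

The steel dabba is open: its lid went over past upright and fell back onto its stop. I handed the job in at about 12.7 s on the robot's clock.

**How it was done:** The tool could only point straight down, so a fingertip could not hook under the tab at the start. I pressed the shut fingers against the tab's outer edge with about 10 N and lifted the lid by friction along its arc. Once it was up, I pushed from beneath the tab. Nothing was gripped.

**Last checks:**
- **Lid:** it measures about 2.05 rad from camera depth, over the 1.95 needed.
- **Tin:** it moved about 1.5 mm, within camera accuracy, and looks level.
- **Surroundings:** the bystanders in view look where they were; I checked this by eye only.
- **Arm:** it is well clear, with no contact force on the tool.

**Not settled:** comparing two frames 0.2 s apart showed 287 changed pixels. I took this to be the arm settling and image noise, and did not look into it further.

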